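# Push a plaster mould up onto the draining stand and lock it in

## Robot

A 7-joint arm with a two-finger parallel gripper is mounted at the origin on the work surface. World frame = base frame: x ahead of the robot, y to its left, z up, the work surface at z = 0. Lengths are in mm, angles in rad, forces in N, time in s.
With the tool pointing down it reaches from about 425 to 975 mm from the base axis. Payload 16.7 kg.
Tool frame: the origin (TCP) lies at the very end of the fingers, on their centre line; the grasp point (between the pads) lies 19 mm behind it (manip.grip_point_offset is the distance from the TCP to the grasp point, in mm); z points along the fingers, y is the line along which they close (so a half turn about z gives the same grasp; the last joint's range is limited). The gripper opens to 85 mm and grips with 20 to 120 N. Pads are 22 mm wide; open, the fingers measure 114 mm over their backs; the gripper's body (76 mm by 85 mm) begins 54 mm behind the grasp point. The pads swing forward as they close: fully open they stand 13 mm farther back than shut.
Start: joints at [1.125, 0.426, 0.074, 1.606, -0.034, 1.111, -0.067], TCP at [196.735, -645.654, 197.002] pointing down, gripper open.
Joint ranges: [-2.85, 2.85], [-0.5, 2.14], [-1.23, 1.37], [0.21, 2.46], [-1.02, 4.16], [0.16, 2.05], [-2.73, 2.73]. Speed limits (rad/s): [1.89, 1.89, 2.39, 2.39, 3.01, 3.01, 3.01].

## Interface

Orientations are given as a unit quaternion [x, y, z, w].
In Python, from workcell import monitor, viewer, job, manip gives the robot as it stands. The module is installed in compiled form; this text tells all that it offers.
- The arm moves only by the tool apply_moves, never from a script. Its argument "rows" is a list of rows, each a list of 7 numbers: the shift along the tool's x, y, z in mm, then the turn, a rotation vector about the tool's x, y, z in rad, then the opening in per cent of the stroke, from 0 (shut) to 100 (fully open). A call has 1 to 5 rows; each row is the pose to reach, as a shift and turn from the pose commanded when the call began, along the tool's axes at that moment; what a row does not reach only later rows make up. A row lasts 1/10 s, in which the tool goes at most 50 mm and 8.59 degrees, less where a joint would pass 70% of its speed; a pose out of reach is approached as far as the arm can. A call with a gripper value outside its range is refused whole. The fingers move at their own pace and stop on an object; "grip_force" is the grip in N (left out, the last holds). Time passes only in rows, so rows that repeat a pose let the fingers close. It gives the time, the measured TCP pose, the force, the opening and the grip force at its end, in the units of the state.
- monitor.read_state(): the state, without advancing time (a new reading comes with each control period).
- viewer.grab_frame(name): name is "scene" or "top"; returns a dict with "color" (384x512x3 uint8, blue, green, red), "camera_matrix" (3x3 intrinsics, pixels), "position" and "orientation" of the camera in the world. Camera axes: x right, y up, looking along -z (the intrinsics and any distortion apply to the point x, -y, -z); pixel columns grow to the right and rows downward; lengths in mm; the calibration is good to about 2 mm. A picture is of the moment at which its call begins. There is no depth.
- job.sign_off(): hands the job in; it is judged then, once.
The state is a dict: "t": time; "q": joint angles; "qd": joint speeds; "effort": joint torques, N m; "eef_pos": TCP position; "tool_rot": TCP orientation; "wrist_force": force on the tool from outside, world axes, zero at the start; "torque": the same for the moment, N m; "finger_gap": finger opening in mm; "grip_force": force on a finger pad.
Only numpy, scipy, OpenCV 4.12 (cv2) and the standard library are available. Lean on these libraries where they do the work, as an engineer would, in place of code of your own. Each camera call takes 0.05 s, during which the arm holds its last target. There are 200 camera calls.

## Task

Push the plaster mould, round nose first and without lifting it, up the wooden ramp and over the dark lip of the draining stand until its nose meets the blue stop, then press it home there with a steady push of about 15 N for a good half second, never more than 22 N or the plaster chips. Then swing the red keeper fully shut behind it. Leave the other things on the bench where they are.

Things in the scene. Friction and masses are not known exactly. Their poses are not given: they have to be found in the camera images.
- stand: Fixed wooden stand, 150 mm wide. +x = pushing direction, z up; origin at bench level, mid-width. Along x: ramp from the bench (x=-165 mm) up to 18 mm (x=-55); dark level lip 18 mm high, x=-55 to -43; floor 14 mm high from there to the stop. Side rails, tops 26 mm above the bench, from x=-31 to the stop (x=85 or a little more), 106 mm clear between them, each 14 mm thick with rounded ends.
- mould: Loose plaster half mould with a green band, D-shaped from above: 120 mm long (x), 90 wide, 50 high, 0.4 to 0.65 kg. Half-round nose (radius 45 mm) at +x, flat back at -x. Cavity in its top 20 mm deep, walls 16 mm thick. Origin: centre of the underside. Starts on the bench before the ramp, nose roughly towards it; slides with friction.
- mould_nose (a point): Foremost point of the mould's round nose, at its underside (+60 mm along the mould's x).
- mould_back (a point): Middle of the lower edge of the mould's flat back (-60 mm along the mould's x). Rubber fingertips pushing here grip the plaster: if they do not rise with the back as it climbs (about 18 mm over the ramp), they press it down and it jams.
- keeper (a joint): Red keeper turning about an upright pivot on the stand. 0 = shut: its 14 mm wide bar lies across the lane, 20 to 32 mm above the bench, 3 to 21 mm behind the back of a mould that is home. Opens clockwise (from above) to 2.3 rad; starts open, beside the ramp. Stiff (0.1 N m), stays where left. It shuts only behind a mould that is home or nearly so.
- peg_top (a point): Top centre of the yellow peg on the keeper: 16 mm diameter, from the bar (32 mm above the bench) up to 74 mm. It circles the pivot at 69 mm radius; with the keeper shut it is 34 mm towards -x and 60 mm towards -y of the pivot (stand axes).
- cicada: Green cast cicada about 100 mm long, 45 mm wide, a bystander. Origin under its middle.
- bluehand: Blue cast open hand about 110 mm long, a bystander. Origin under its middle.
- knife: Putty knife (spatula) 200 mm long, a bystander. Origin under its middle.
- keeper_pivot (a point): Axis of the keeper's pivot, at x=-45, y=+75 mm of the stand, 32 mm above the bench, on the bar's top.
- fence: Dark bracket on the far end of the stand that carries the blue stop bar, 128 mm wide, 14 to 54 mm above the bench. Axes as the stand; origin at bench level, mid-width, x=+85 mm of the stand. The stop is rigid and clamped, but its setting is not measured: its face lies 0 to 18 mm beyond this origin, so find it by feel. Sliding friction takes 2 to 5 N of the push.
There are look-alikes about, which are no part of the job. There is more than one size of the mould; the one meant has the size given above.

How it is judged:
By the outcome, as a careful person would: the job done as asked, in the order asked, and still so for the second after the job is handed in, with the robot touching nothing.
It also fails if it takes over 69 s, if anything falls off the work surface, if the arm or the gripper's body presses on something with over 40 N, if the wrist force passes 120 N, or if a joint passes its speed limit or range.

## Working session

There is one attempt and no reset: what is moved stays moved. The work goes in short steps, Python scripts to look and compute and a tool call to move; the robot and the scene stay as the last step left them, time stands still between calls to the robot, and variables do not carry over. Pictures are saved under pics/ and viewed, at most 10 in all, crops included, and the job is handed in when it is done.

Besides the shell and the picture viewer there is one more tool, called after "Call:" by a JSON object that holds its "fn" and its "kwargs", one argument or row to a line. apply_moves: Moves the arm, as the interface text tells. Its arguments: {"type":"object","properties":{"rows":{"type":"array","items":{"type":"array","items":{"type":"number"}}},"grip_force":{"type":"number"}},"required":["rows"]}

```bash
mkdir -p pics
cat > h.py <<'E'
import numpy as np, cv2
from scipy.spatial.transform import Rotation as R
from workcell import monitor, viewer, job, manip
def grab(n,f=None):
    d=viewer.grab_frame(n)
    if f: cv2.imwrite('pics/'+f,d['color'])
    return d
def ray(d,u,v):
    K=np.array(d['camera_matrix']); p=np.linalg.inv(K)@[u,v,1]
    return np.array(d['position']), R.from_quat(d['orientation']).apply([p[0],-p[1],-p[2]])
def onz(d,u,v,z):
    o,r=ray(d,u,v); return (o+r*(z-o[2])/r[2])[:3]
def proj(d,P):
    c=R.from_quat(d['orientation']).inv().apply(np.array(P)-d['position'])
    p=np.array(d['camera_matrix'])@[c[0],-c[1],-c[2]]; return p[:2]/p[2]
E
python3 - <<'E'
from h import *
for n in('top','scene'):
    d=grab(n,n+'0.png'); print(n,d.keys(),np.array(d['camera_matrix']).tolist(),d['position'],d['orientation'])
s=monitor.read_state(); print(s)
E
```

```text
top dict_keys(['color', 'camera_matrix', 'position', 'orientation']) [[462.01245765688446, 0.0, 256.09022964306513], [0.0, 462.01245765688446, 195.6499526187508], [0.0, 0.0, 1.0]] [402.65248983  18.70692187 988.98606184] [ 0.05319067 -0.05415519 -0.69445357  0.71552233]
scene dict_keys(['color', 'camera_matrix', 'position', 'orientation']) [[492.6119911094117, 0.0, 260.35352799222653], [0.0, 492.6119911094117, 196.93290421713388], [0.0, 0.0, 1.0]] [1192.28260295  407.4058125   844.27439033] [0.1982628  0.33485154 0.80261978 0.45207056]
{'t': 0.1, 'q': array([ 1.12549743,  0.42664814,  0.07384401,  1.6065409 , -0.03413207,
        1.11080267, -0.06708911]), 'qd': array([ 0.00060821, -0.00077303, -0.00036792, -0.00113089,  0.00014005,
       -0.00012669,  0.00036158]), 'effort': array([ 6.85374907e-03, -9.51534534e+01,  3.76993641e+00, -4.64412439e+01,
        1.95365312e-02,  6.38335754e-03, -1.75951072e-05]), 'eef_pos': array([ 196.63495053, -645.29808106,  196.39551745]), 'tool_rot': array([ 9.89084609e-01,  1.47347589e-01, -1.06704202e-04, -5.60217717e-04]), 'wrist_force': array([ 0.51296159, -0.53621899, -0.38354364]), 'torque': array([-0.03184346, -0.00807659,  0.04073088]), 'grip_force': 0.0, 'finger_gap': 85.37626113394792}
```

View pics/top0.png

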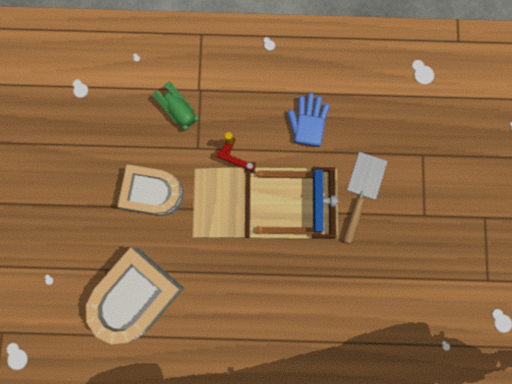

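View pics/scene0.png

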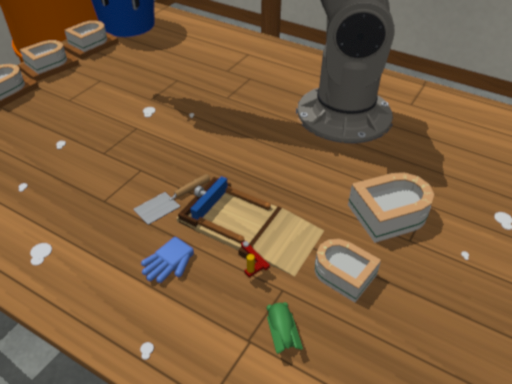

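The top view shows the small mould at about (150,190) with its nose to the right. The stand spans (194–337, 168–238), with the keeper pivot at (250,167), the yellow peg at (229,136) and the large look-alike at (130,298). I'll measure next on an enlarged crop.

Run:
```python
from h import *
d=grab('top'); c=d['color'][120:250,110:345]
cv2.imwrite('pics/crop.png',cv2.resize(c,None,fx=3.4,fy=3.4,interpolation=cv2.INTER_CUBIC))
hsv=cv2.cvtColor(d['color'],cv2.COLOR_BGR2HSV)
def blob(lo,hi,box=None):
    m=cv2.inRange(hsv,np.array(lo),np.array(hi))
    if box: k=np.zeros_like(m); x0,y0,x1,y1=box; k[y0:y1,x0:x1]=1; m=m*k
    cs,_=cv2.findContours(m,cv2.RETR_EXTERNAL,cv2.CHAIN_APPROX_NONE); c=max(cs,key=cv2.contourArea)
    return c,cv2.minAreaRect(c)
for n,a in dict(stop=([105,150,60],[130,255,255],(300,160,345,245)),yel=([22,150,120],[35,255,255],(210,120,250,150)),red=([0,200,80],[8,255,255],(210,140,260,180)),mould=([8,40,170],[22,150,255],(110,155,190,225))).items():
    c,r=blob(*a); print(n,r,cv2.contourArea(c))
    z=dict(stop=54,yel=74,red=32,mould=50)[n]; print(np.round([onz(d,*p,z)[:2] for p in cv2.boxPoints(r)]),np.round(onz(d,*r[0],z)))
```

```text
stop ((318.0, 200.5), (61.0, 8.0), 90.0) 461.5
[[ 603.  -98.]
 [ 604. -115.]
 [ 477. -116.]
 [ 477. -100.]] [ 540. -107.   54.]
yel ((228.50001525878906, 136.0), (6.363960266113281, 6.363960266113281), 45.0) 32.0
[[664.  89.]
 [674.  80.]
 [665.  70.]
 [655.  79.]] [664.  80.  74.]
red ((233.4482879638672, 153.87930297851562), (31.196815490722656, 17.26966667175293), 21.801410675048828) 214.5
[[632. 108.]
 [667.  95.]
 [643.  33.]
 [608.  45.]] [637.  70.  32.]
mould ((149.810791015625, 189.6351318359375), (57.704036712646484, 43.07252883911133), 9.462322235107422) 2165.0
[[516. 302.]
 [605. 294.]
 [589. 175.]
 [500. 184.]] [552. 239.  50.]
```

View pics/crop.png

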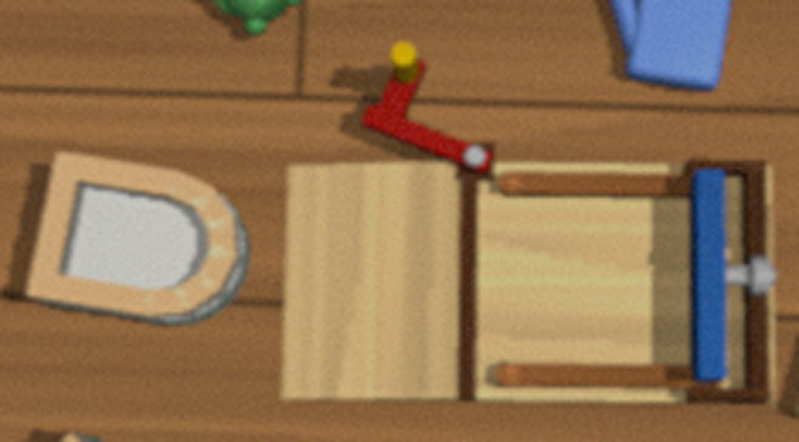

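The crop shows the ramp's bottom corners at (289,165) and (283,398), the dark lip starting at x of about 461, and the pivot at (475,155). The mould is turned by roughly 8°.

Run:
```python
from h import *
d=grab('top')
f=lambda u,v,z:onz(d,110+(u+.5)/3.4-.5,120+(v+.5)/3.4-.5,z)
A,B=f(289,165,0),f(283,398,0);C,D=f(462,165,18),f(459,398,18);P=f(475,155,36);S1,S2=f(694,170,54),f(694,380,54)
E1,E2=f(773,165,14),f(773,400,14)
for n in 'A B C D P S1 S2 E1 E2'.split(): print(n,np.round(eval(n),1))
m0=(A+B)/2;m1=(C+D)/2;print(np.hypot(*(A-B)[:2]),np.hypot(*(C-D)[:2]),np.hypot(*(m1-m0)[:2]))
ax=((S1+S2)/2-m0)[:2]; w=((B-A)+(D-C)+(S2-S1))[:2]
print('ax',np.degrees(np.arctan2(ax[1],ax[0])),'from width',np.degrees(np.arctan2(w[1],w[0]))+90)
s=monitor.read_state(); print(R.from_quat(s['tool_rot']).as_matrix().round(3))
```

```text
A [610.7 155.6   0. ]
B [461.4 151.9   0. ]
C [610.3  44.   18. ]
D [463.5  41.   18. ]
P [613.   35.7  36. ]
S1 [603.8 -97.9  54. ]
S2 [476.2 -99.3  54. ]
E1 [ 617.1 -153.    14. ]
E2 [ 468.4 -153.4   14. ]
149.40815824275012 146.75296678501834 111.22869095211195
ax -89.11610204076743 from width -88.9141474112979
[[ 0.957  0.291 -0.   ]
 [ 0.291 -0.957  0.001]
 [-0.    -0.001 -1.   ]]
```

```bash
cat >> h.py <<'E'
O=np.array([538.5,-11.5]); TH=np.radians(-89.0)
e=np.array([np.cos(TH),np.sin(TH)]); n=np.array([-e[1],e[0]])
def sw(x,y): return O+x*e+y*n          # stand -> world
def ws(p): d=np.array(p[:2])-O; return d@e,d@n
def rot(push,lean):                    # push heading (deg, world), tool x = backwards, tips lead by lean deg
    a=np.radians(push); p=np.array([np.cos(a),np.sin(a),0]); l=np.radians(lean); u=np.array([0,0,1.])
    z=np.sin(l)*p-np.cos(l)*u; x=-(np.cos(l)*p+np.sin(l)*u); return R.from_matrix(np.c_[x,np.cross(z,x),z])
def cur():
    s=monitor.read_state(); return np.array(s['eef_pos']),R.from_quat(s['tool_rot'])
def rel(p0,R0,p,Rt): return np.r_[R0.inv().apply(np.array(p)-p0),(R0.inv()*Rt).as_rotvec()]
def show(p0,R0,poses,g):
    for p,Rt in poses:
        v=rel(p0,R0,p,Rt); print(np.round(v[:3],1).tolist()+np.round(v[3:],3).tolist()+[g])
E
python3 - <<'E'
from h import *
p0,R0=cur(); a0=np.degrees(np.arctan2(p0[1],p0[0])); r0=np.hypot(*p0[:2])
T=np.array([*(np.array([552,239])+95*np.array([.134,.991])),200]); a1=np.degrees(np.arctan2(T[1],T[0])); r1=np.hypot(*T[:2]); print(T,a0,a1,r0,r1)
Rt=rot(-97.6,0); dv=(Rt*R0.inv()).as_rotvec(); print(np.degrees(dv))
N=30; prev=(p0,R0)
for k in range(6):
    ps=[]
    for i in range(5):
        f=(5*k+i+1)/N; a=np.radians(a0+f*(a1-a0)); r=r0+f*(r1-r0)
        ps.append((np.array([r*np.cos(a),r*np.sin(a),200]),R.from_rotvec(dv*f)*R0))
    show(*prev,ps,40); print(); prev=ps[-1]
E
```

```text
[564.73  333.145 200.   ] -73.05561087189024 30.5371653819015 674.7206461885735 655.6718416441262
[-2.90771210e-02 -3.77303815e-02  6.54573026e+01]
[40.6, -1.9, -3.4, -0.0, -0.0, -0.038, 40]
[81.0, -6.2, -3.4, -0.0, -0.0, -0.076, 40]
[121.0, -12.9, -3.4, -0.0, -0.0, -0.114, 40]
[160.5, -22.0, -3.4, -0.0, -0.0, -0.152, 40]
[199.3, -33.4, -3.4, -0.0, -0.0, -0.19, 40]

[40.0, -6.3, 0.0, -0.0, -0.0, -0.038, 40]
[79.4, -15.0, 0.0, -0.0, -0.0, -0.076, 40]
[118.3, -26.1, 0.0, -0.0, -0.0, -0.114, 40]
[156.3, -39.4, 0.0, -0.0, -0.0, -0.152, 40]
[193.5, -55.1, 0.0, -0.0, -0.0, -0.19, 40]

[38.8, -10.7, 0.0, -0.0, -0.0, -0.038, 40]
[76.9, -23.6, 0.0, -0.0, -0.0, -0.076, 40]
[114.1, -38.8, 0.0, -0.0, -0.0, -0.114, 40]
[150.3, -56.2, 0.0, -0.0, -0.0, -0.152, 40]
[185.3, -75.8, 0.1, -0.0, -0.0, -0.19, 40]

[37.2, -14.8, 0.0, -0.0, -0.0, -0.038, 40]
[73.5, -31.8, 0.0, -0.0, -0.0, -0.076, 40]
[108.6, -51.0, 0.0, -0.0, -0.0, -0.114, 40]
[142.4, -72.2, 0.0, -0.0, -0.0, -0.152, 40]
[174.9, -95.4, 0.1, -0.0, -0.0, -0.19, 40]

[35.2, -18.8, 0.0, -0.0, -0.0, -0.038, 40]
[69.2, -39.6, 0.0, -0.0, -0.0, -0.076, 40]
[101.8, -62.4, 0.0, -0.0, -0.0, -0.114, 40]
[132.9, -87.1, 0.0, -0.0, -0.0, -0.152, 40]
[162.5, -113.6, 0.0, -0.0, -0.0, -0.19, 40]

[32.7, -22.4, 0.0, -0.0, -0.0, -0.038, 40]
[64.0, -46.8, 0.0, -0.0, -0.0, -0.076, 40]
[93.8, -72.9, 0.0, -0.0, -0.0, -0.114, 40]
[121.9, -100.8, 0.0, -0.0, -0.0, -0.152, 40]
[148.2, -130.3, 0.0, -0.0, -0.0, -0.19, 40]
```

Call:
{"fn": "apply_moves", "kwargs": {
  "rows": [
    [41, -2, -3, 0, 0, -0.04, 40],
    [81, -6, -3, 0, 0, -0.08, 40],
    [121, -13, -3, 0, 0, -0.11, 40],
    [160, -22, -3, 0, 0, -0.15, 40],
    [199, -33, -3, 0, 0, -0.19, 40]
  ]
}}

```text
t: 0.7
eef_pos: [378.7, -555.2, 199.8]
tool_rot: [0.97, 0.241, -0.0, -0.0]
wrist_force: [-0.5, -0.5, -0.5]
finger_gap: 34.2
grip_force: 0.0
```

Call:
{"fn": "apply_moves", "kwargs": {
  "rows": [
    [40, -6, 0, 0, 0, -0.04, 40],
    [79, -15, 0, 0, 0, -0.08, 40],
    [118, -26, 0, 0, 0, -0.11, 40],
    [156, -39, 0, 0, 0, -0.15, 40],
    [194, -55, 0, 0, 0, -0.19, 40]
  ]
}}

```text
t: 1.2
eef_pos: [524.3, -415.7, 199.8]
tool_rot: [0.943, 0.332, -0.0, -0.0]
wrist_force: [-0.8, -0.0, -0.1]
finger_gap: 34.1
grip_force: 0.0
```

Call:
{"fn": "apply_moves", "kwargs": {
  "rows": [
    [39, -11, 0, 0, 0, -0.04, 40],
    [77, -24, 0, 0, 0, -0.08, 40],
    [114, -39, 0, 0, 0, -0.11, 40],
    [150, -56, 0, 0, 0, -0.15, 40],
    [185, -76, 0, 0, 0, -0.19, 40]
  ]
}}

```text
t: 1.7
eef_pos: [620.8, -240.4, 199.8]
tool_rot: [0.907, 0.42, -0.0, -0.0]
wrist_force: [-0.3, -0.1, 0.2]
finger_gap: 34.6
grip_force: 0.0
```

Call:
{"fn": "apply_moves", "kwargs": {
  "rows": [
    [37, -15, 0, 0, 0, -0.04, 40],
    [74, -32, 0, 0, 0, -0.08, 40],
    [109, -51, 0, 0, 0, -0.11, 40],
    [142, -72, 0, 0, 0, -0.15, 40],
    [175, -95, 0, 0, 0, -0.19, 40]
  ]
}}

```text
t: 2.2
eef_pos: [661.3, -45.6, 199.9]
tool_rot: [0.864, 0.504, -0.0, -0.0]
wrist_force: [0.3, 0.0, 0.4]
finger_gap: 34.3
grip_force: 0.0
```

Call:
{"fn": "apply_moves", "kwargs": {
  "rows": [
    [35, -19, 0, 0, 0, -0.04, 40],
    [69, -40, 0, 0, 0, -0.08, 40],
    [102, -62, 0, 0, 0, -0.11, 40],
    [133, -87, 0, 0, 0, -0.15, 40],
    [163, -114, 0, 0, 0, -0.19, 40]
  ]
}}

```text
t: 2.7
eef_pos: [641.9, 152.4, 199.8]
tool_rot: [0.812, 0.584, -0.0, -0.0]
wrist_force: [0.4, -0.1, -0.5]
finger_gap: 34.6
grip_force: 0.0
```

Call:
{"fn": "apply_moves", "kwargs": {
  "rows": [
    [33, -22, 0, 0, 0, -0.04, 40],
    [64, -47, 0, 0, 0, -0.08, 40],
    [94, -73, 0, 0, 0, -0.11, 40],
    [122, -101, 0, 0, 0, -0.15, 40],
    [148, -130, 0, 0, 0, -0.19, 40]
  ]
}}

```text
t: 3.2
eef_pos: [565.5, 334.2, 199.9]
tool_rot: [0.753, 0.658, -0.0, -0.0]
wrist_force: [0.9, 0.2, -0.1]
finger_gap: 33.8
grip_force: 0.0
```

Run:
```python
from h import *
p0,R0=cur(); C=np.array([552,239]); p=np.array([-.134,-.991])
Rt=rot(-97.6,15)
def P(b,z): return np.array([*(C-p*b),z])
ps=[(P(92,160),R.from_rotvec((Rt*R0.inv()).as_rotvec()*.5)*R0),(P(92,120),Rt),(P(92,80),Rt),(P(92,40),Rt),(P(92,10),Rt)]
show(p0,R0,ps,40)
for q in [(60+11+8),(60+11+3),60+11-2]: show(*ps[-1],[(P(q,10),Rt)],40)
```

```text
[-4.1, -0.7, 39.9, -0.0, -0.131, -0.0, 40]
[-4.1, -0.6, 79.9, -0.0, -0.262, -0.001, 40]
[-4.1, -0.6, 119.9, -0.0, -0.262, -0.001, 40]
[-4.1, -0.6, 159.9, -0.0, -0.262, -0.001, 40]
[-4.1, -0.6, 189.9, -0.0, -0.262, -0.001, 40]
[-12.6, -0.0, 3.4, 0.0, 0.0, 0.0, 40]
[-17.4, -0.0, 4.7, 0.0, 0.0, 0.0, 40]
[-22.2, -0.0, 6.0, 0.0, 0.0, 0.0, 40]
```

Call:
{"fn": "apply_moves", "kwargs": {
  "rows": [
    [-4, -1, 40, 0, -0.13, 0, 40],
    [-4, -1, 80, 0, -0.26, 0, 40],
    [-4, -1, 120, 0, -0.26, 0, 40],
    [-4, -1, 160, 0, -0.26, 0, 40],
    [-4, -1, 190, 0, -0.26, 0, 40]
  ]
}}

```text
t: 3.7
eef_pos: [563.8, 328.6, 7.1]
tool_rot: [0.746, 0.653, -0.099, 0.085]
wrist_force: [1.2, 0.2, 0.1]
finger_gap: 33.8
grip_force: 0.0
```

Call:
{"fn": "apply_moves", "kwargs": {
  "rows": [
    [0, 0, 0, 0, 0, 0, 40],
    [-5, 0, 1.3, 0, 0, 0, 40],
    [-10, 0, 2.7, 0, 0, 0, 40],
    [-13, 0, 3.4, 0, 0, 0, 40]
  ]
}}

```text
t: 4.1
eef_pos: [564.0, 315.3, 12.1]
tool_rot: [0.747, 0.652, -0.096, 0.086]
wrist_force: [0.9, 0.2, 0.3]
finger_gap: 34.5
grip_force: 0.0
```

Run:
```python
from h import *
d=grab('top','t1.png'); print(cur()[0],monitor.read_state()['wrist_force'])
cv2.imwrite('pics/c1.png',cv2.resize(d['color'][130:250,60:345],None,fx=2.8,fy=2.8,interpolation=cv2.INTER_CUBIC))
```

```text
[563.99546104 314.74940261  11.92712383] [ 0.5800525  -0.43340731 -0.79109001]
```

View pics/c1.png

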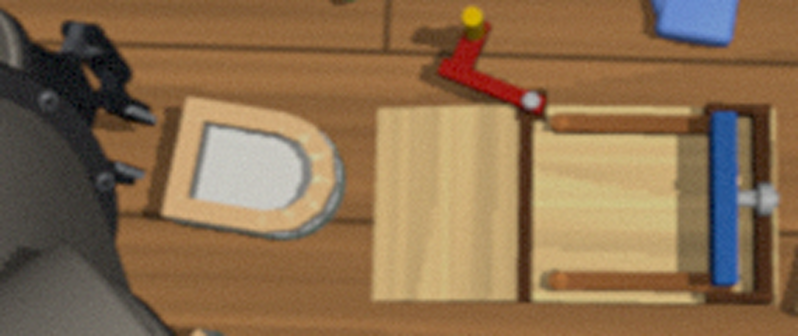

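The fingertips are at (150,118) and (140,175), just behind the mould's back, whose middle is at (176,156), and they are nearly centred. I'll start pushing.

Call:
{"fn": "apply_moves", "kwargs": {
  "rows": [
    [-4, 0, 1.5, 0, 0, 0, 40],
    [-8, 0, 2.5, 0, 0, 0, 40],
    [-12, 0, 3.5, 0, 0, 0, 40],
    [-16, 0, 4.5, 0, 0, 0, 40]
  ]
}}

```text
t: 4.55
eef_pos: [560.8, 298.8, 10.0]
tool_rot: [0.747, 0.652, -0.098, 0.085]
wrist_force: [-0.2, 0.1, -0.0]
finger_gap: 34.4
grip_force: 0.0
```

Call:
{"fn": "apply_moves", "kwargs": {
  "rows": [
    [-4, 0, 1, 0, 0, 0, 40],
    [-8, 0, 2, 0, 0, 0, 40],
    [-12, 0, 3, 0, 0, 0, 40],
    [-16, 0, 4, 0, 0, 0, 40]
  ]
}}

```text
t: 4.95
eef_pos: [558.6, 282.7, 10.2]
tool_rot: [0.747, 0.652, -0.097, 0.085]
wrist_force: [-0.2, 1.9, -0.0]
finger_gap: 34.1
grip_force: 0.9
```

Run:
```python
from h import *
d=grab('top','t2.png'); print(cur()[0],monitor.read_state()['wrist_force'],'stand',ws(cur()[0]))
hsv=cv2.cvtColor(d['color'],cv2.COLOR_BGR2HSV)
m=cv2.inRange(hsv,np.array([8,40,170]),np.array([22,150,255])); k=np.zeros_like(m);k[155:225,110:215]=1
c=max(cv2.findContours(m*k,0,1)[0],key=cv2.contourArea); r=cv2.minAreaRect(c); print(r,[np.round(onz(d,*p,50)[:2]) for p in cv2.boxPoints(r)],onz(d,*r[0],50))
```

```text
[558.57392972 281.81157617  10.13965204] [1.12518604 1.81187483 0.26955042] stand (np.float64(-292.91656501459937), np.float64(25.189865200159428))
((156.45947265625, 190.7432403564453), (58.03284454345703, 43.401329040527344), 9.462322235107422) [array([514., 288.]), array([604., 280.]), array([587., 160.]), array([498., 170.])] [550.47629048 224.79385167  50.        ]
```

```bash
cat >> h.py <<'E'
def backz(xb):
    if xb<-165: return 0
    if xb<-112: return (xb+165)*18/110
    if xb<-100: return 8.7+(xb+112)*13/12
    if xb<-43: return 18+(-43-xb)*4/(xb+163)
    return max(14,18-(xb+43)*.5)
def traj(x,y,hd,off,S,L1,step,N,lean=15,z0=10):
    """from mould pose (stand, deg): straight L1, then turn to 0; returns TCP poses"""
    out=[];kap=None;rem=S-L1
    h0=hd
    for i in range(1,N+1):
        s=i*step
        if s>L1 and rem>0: hd=h0*max(0,1-(s-L1)/rem)
        a=np.radians(hd); h=np.array([np.cos(a),np.sin(a)])
        x+=step*h[0]; y+=step*h[1]
        t=np.array([x,y])-off*h; w=sw(*t); xb=x-60*h[0]
        out.append((np.array([*w,z0+backz(xb)]),rot(np.degrees(TH)+hd,lean),x,y,hd))
    return out
def calls(ps,g=40):
    p,r=cur()
    for k in range(0,len(ps),5):
        c=[(q[0],q[1]) for q in ps[k:k+5]]; show(p,r,c,g); q=ps[min(k+4,len(ps)-1)]; print(' mould',np.round(q[2:],1),'tcp',np.round(q[0],1)); p,r=c[-1]
E
python3 - <<'E'
from h import *
calls(traj(-235,16.1,-8.8,58,138,65,8,15))
E
```

```text
[-8.3, -0.1, 2.4, 0.0, -0.001, 0.001, 40]
[-16.0, -0.1, 4.4, 0.0, -0.001, 0.001, 40]
[-23.8, -0.1, 6.5, 0.0, -0.001, 0.001, 40]
[-31.5, -0.1, 8.5, 0.0, -0.001, 0.001, 40]
[-39.2, -0.1, 10.6, 0.0, -0.001, 0.001, 40]
 mould [-195.5   10.    -8.8] tcp [552.9 241.6  10. ]
[-7.7, -0.0, 2.1, 0.0, 0.0, 0.0, 40]
[-15.5, -0.0, 4.1, 0.0, 0.0, 0.0, 40]
[-23.2, -0.0, 6.2, 0.0, 0.0, 0.0, 40]
[-30.9, -0.7, 8.3, -0.004, 0.0, -0.014, 40]
[-38.7, -1.5, 10.4, -0.008, -0.0, -0.03, 40]
 mould [-155.9    4.2   -7. ] tcp [546.1 202.1  10. ]
[-7.7, -0.8, 2.1, -0.004, -0.0, -0.016, 40]
[-15.5, -1.5, 4.1, -0.009, 0.0, -0.033, 40]
[-23.2, -2.1, 6.2, -0.013, 0.0, -0.049, 40]
[-31.0, -2.6, 8.3, -0.017, 0.0, -0.065, 40]
[-38.8, -2.9, 10.4, -0.022, -0.0, -0.081, 40]
 mould [-116.     1.4   -2.2] tcp [539.  162.5  10. ]
```

Call:
{"fn": "apply_moves", "kwargs": {
  "rows": [
    [-8, 0, 2.2, 0, 0, 0, 40],
    [-16, 0, 4.4, 0, 0, 0, 40],
    [-24, 0, 6.5, 0, 0, 0, 40],
    [-31.5, 0, 8.5, 0, 0, 0, 40],
    [-39, 0, 10.5, 0, 0, 0, 40]
  ]
}}

```text
t: 5.5
eef_pos: [553.1, 242.0, 10.0]
tool_rot: [0.747, 0.652, -0.098, 0.085]
wrist_force: [0.1, 3.6, 0.4]
finger_gap: 34.1
grip_force: 1.7
```

Call:
{"fn": "apply_moves", "kwargs": {
  "rows": [
    [-8, 0, 2.1, 0, 0, 0, 40],
    [-15.5, 0, 4.1, 0, 0, 0, 40],
    [-23, 0, 6.2, 0, 0, 0, 40],
    [-31, -0.7, 8.3, -0.004, 0, -0.014, 40],
    [-38.5, -1.5, 10.4, -0.008, 0, -0.03, 40]
  ]
}}

```text
t: 6.0
eef_pos: [546.1, 202.8, 9.8]
tool_rot: [0.736, 0.664, -0.096, 0.087]
wrist_force: [0.4, 3.0, 0.8]
finger_gap: 34.1
grip_force: 1.7
```

```bash
cat >> h.py <<'E'
def mould(z,f=None,tilt=0):
    d=grab('top',f); hsv=cv2.cvtColor(d['color'],cv2.COLOR_BGR2HSV)
    m=cv2.inRange(hsv,np.array([8,40,170]),np.array([22,150,255])); k=np.zeros_like(m); u=proj(d,[*sw(0,0),50]); k[160:232,110:192]=1
    g=cv2.inRange(hsv,np.array([0,0,120]),np.array([180,50,255])); g[:150]=0; g[240:]=0; g[:,:115]=0; g[:,310:]=0
    c=max(cv2.findContours(g,0,1)[0],key=cv2.contourArea); r=cv2.minAreaRect(c)
    q=np.array([onz(d,*p,z)[:2] for p in cv2.boxPoints(r)]); L=[q[1]-q[0],q[2]-q[1]]; v=max(L,key=np.linalg.norm); v=v*np.sign(v@e)
    hd=np.degrees(np.arctan2(v[1],v[0])-TH); s=ws(q.mean(0)); print('cavity',r[1],'centre stand',np.round(s,1),'head',round(hd,1))
    s=monitor.read_state(); print('tcp stand',np.round(ws(s['eef_pos']),1),s['eef_pos'].round(1),'F',s['wrist_force'].round(1),'t',s['t'])
E
python3 -c "
from h import *
mould(45,'t3.png')"
```

```text
cavity (40.528377532958984, 27.607885360717773) centre stand [-157.4    4.8] head -5.7
tcp stand [-212.5   11. ] [545.8 201.2   9.8] F [0.3 0.5 0.4] t 6.05
```

Call:
{"fn": "apply_moves", "kwargs": {
  "rows": [
    [-8, -0.8, 2.1, -0.004, 0, -0.016, 40],
    [-15.5, -1.5, 4.1, -0.009, 0, -0.033, 40],
    [-23, -2.1, 6.2, -0.013, 0, -0.05, 40],
    [-31, -2.6, 8.3, -0.017, 0, -0.065, 40],
    [-39, -3, 10.4, -0.022, 0, -0.08, 40]
  ]
}}

```text
t: 6.55
eef_pos: [539.0, 162.9, 9.8]
tool_rot: [0.708, 0.694, -0.092, 0.091]
wrist_force: [-0.2, 2.1, -0.8]
finger_gap: 34.3
grip_force: 1.2
```

```bash
python3 -c "
from h import *
mould(53,'t4.png')
calls(traj(-115.3,1.5,-2.2,58,18,0,6,11))"
```

```text
cavity (27.0, 40.0) centre stand [-117.     1.2] head 0.7
tcp stand [-172.6    3.2] [538.7 161.1   9.8] F [ 0.8  0.4 -0.1] t 6.6
[-5.2, -0.2, 1.2, -0.003, -0.0, -0.011, 40]
[-11.0, -0.8, 2.4, -0.006, -0.0, -0.024, 40]
[-17.1, -1.3, 3.0, -0.009, -0.0, -0.036, 40]
[-23.2, -1.1, 3.7, -0.009, -0.0, -0.036, 40]
[-29.2, -0.9, 4.3, -0.009, -0.0, -0.036, 40]
 mould [-85.3   1.3  -0. ] tcp [537.3 131.8  13.2]
[-6.0, -0.0, 0.6, 0.0, 0.0, 0.0, 40]
[-12.1, 0.0, 1.2, 0.0, 0.0, 0.0, 40]
[-18.1, -0.0, 1.8, 0.0, 0.0, 0.0, 40]
[-24.2, -0.0, 2.4, 0.0, 0.0, 0.0, 40]
[-30.2, 0.0, 3.0, 0.0, 0.0, 0.0, 40]
 mould [-55.3   1.3  -0. ] tcp [537.8 101.8  18.1]
[-6.7, -0.0, -1.8, 0.0, 0.0, 0.0, 40]
 mould [-49.3   1.3  -0. ] tcp [537.9  95.8  21.6]
```

Call:
{"fn": "apply_moves", "kwargs": {
  "rows": [
    [-5.5, -0.2, 1.3, -0.003, 0, -0.011, 40],
    [-11, -0.8, 2.4, -0.006, 0, -0.024, 40],
    [-17, -1.3, 3, -0.009, 0, -0.036, 40],
    [-23, -1.1, 3.7, -0.009, 0, -0.036, 40],
    [-29, -1, 4.3, -0.009, 0, -0.036, 40]
  ]
}}

```text
t: 7.1
eef_pos: [538.1, 135.6, 13.7]
tool_rot: [0.695, 0.707, -0.09, 0.092]
wrist_force: [-0.4, 7.1, 4.7]
finger_gap: 34.2
grip_force: 4.5
```

Call:
{"fn": "apply_moves", "kwargs": {
  "rows": [
    [-6, 0, 0.6, 0, 0, 0, 40],
    [-12, 0, 1.2, 0, 0, 0, 40],
    [-18, 0, 1.8, 0, 0, 0, 40],
    [-24, 0, 2.4, 0, 0, 0, 40]
  ]
}}

```text
t: 7.5
eef_pos: [538.6, 111.8, 17.5]
tool_rot: [0.695, 0.707, -0.09, 0.092]
wrist_force: [-0.2, 7.3, 7.5]
finger_gap: 34.1
grip_force: 4.8
```

```bash
python3 -c "
from h import *
mould(60,'t5.png')
grab('scene','s5.png')"
```

```text
cavity (26.0, 40.0) centre stand [-65.6   1.8] head 0.7
tcp stand [-122.1    2.3] [538.6 110.6  17.7] F [-0.3  6.2  7.2] t 7.55
```

View pics/s5.png

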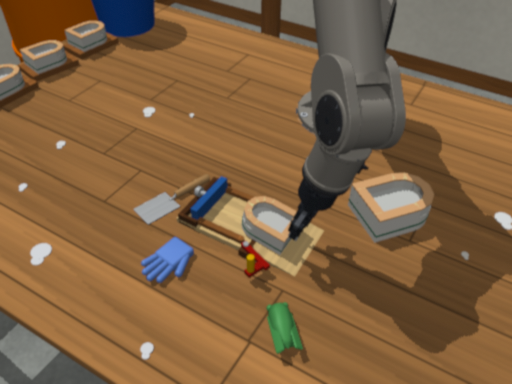

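The scene view shows the mould on the ramp at (270,222) with the fingers at (298,228). The fingers are pressing it down with about 7 N, so I'll ease off and re-engage slightly higher.

Call:
{"fn": "apply_moves", "kwargs": {
  "rows": [
    [3, 0, -0.8, 0, 0, 0, 40],
    [5, 0, -1.3, 0, 0, 0, 40],
    [3.7, 0, -6, 0, 0, 0, 40],
    [3.7, 0, -6, 0, 0, 0, 40]
  ]
}}

```text
t: 8.0
eef_pos: [538.0, 115.8, 22.3]
tool_rot: [0.695, 0.707, -0.091, 0.093]
wrist_force: [0.2, -0.7, 0.1]
finger_gap: 33.8
grip_force: 0.0
```

```bash
python3 -c "
from h import *
mould(60,'t6.png')
d=grab('scene'); cv2.imwrite('pics/s6.png',cv2.resize(d['color'][170:300,170:350],None,fx=4,fy=4,interpolation=cv2.INTER_CUBIC))"
```

```text
cavity (26.0, 41.0) centre stand [-64.6   1.8] head 0.7
tcp stand [-127.2    1.6] [537.9 115.7  22.1] F [ 0.3 -0.4 -0.5] t 8.05
```

View pics/s6.png

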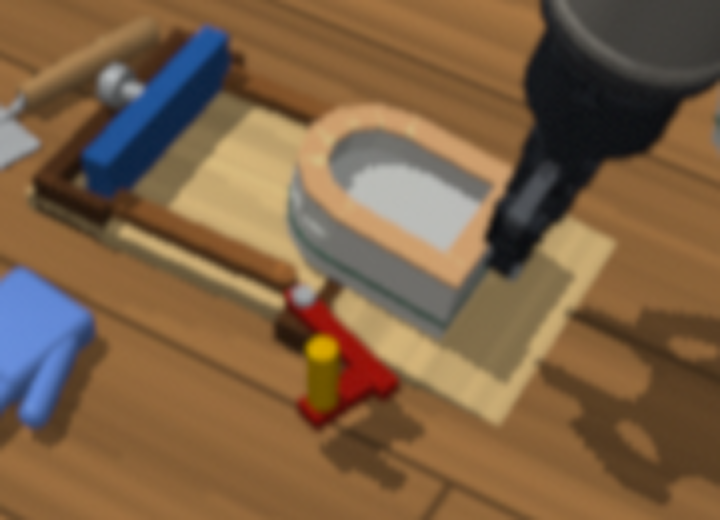

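The crop shows the mould lying on the ramp with its nose over the lip, clear of both rails, and the fingers just behind its back. I'll continue with more rise.

Call:
{"fn": "apply_moves", "kwargs": {
  "rows": [
    [-4.7, 0, 0.4, 0, 0, 0, 40],
    [-9.3, 0, 0.8, 0, 0, 0, 40],
    [-14, 0, 1.2, 0, 0, 0, 40],
    [-18.6, 0, 1.6, 0, 0, 0, 40]
  ]
}}

```text
t: 8.5
eef_pos: [538.1, 96.8, 25.1]
tool_rot: [0.696, 0.707, -0.091, 0.092]
wrist_force: [0.2, 0.2, -0.3]
finger_gap: 33.9
grip_force: 0.0
```

```bash
python3 -c "
from h import *
mould(66,'t7.png')
d=grab('scene'); cv2.imwrite('pics/s7.png',cv2.resize(d['color'][170:300,170:350],None,fx=4,fy=4,interpolation=cv2.INTER_CUBIC))"
```

```text
cavity (27.172218322753906, 43.54473114013672) centre stand [-66.8   1.4] head 3.0
tcp stand [-107.4    1.5] [538.1  95.9  25.2] F [-0.5 -1.   0.9] t 8.55
```

View pics/s7.png

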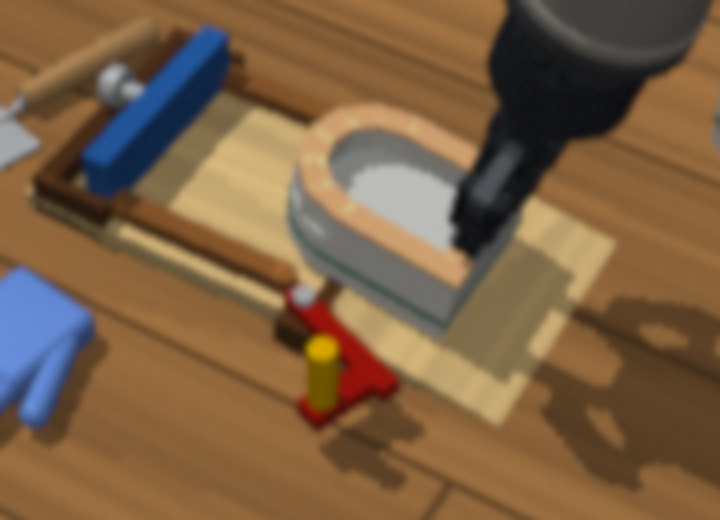

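```bash
python3 -c "
from h import *
d=grab('scene');s=monitor.read_state();p,r=cur();print(p,s['finger_gap'],s['wrist_force'])
f=lambda P:((proj(d,P)-[170,170])*4).round()
for y in(-17,17):
  for z in(0,-10,-30): print(y,z,r.apply([0,y,z]).round(),f(p+r.apply([0,y,z])))
def M(x,y,z,o=(-65,1.5,0),t=9.3):
  a=np.radians(t); return np.array([*sw(o[0]+x*np.cos(a)-z*np.sin(a),o[1]+y),(o[0]+165)*18/110+x*np.sin(a)+z*np.cos(a)])
for q in [(-60,45,0),(-60,45,50),(-60,-45,50),(-60,0,50),(60,0,50)]: print(q,M(*q).round(),f(M(*q)))
"
```

```text
[538.1732275   96.98816166  25.14784669] 34.03951878310936 [-0.65227541  0.02172148 -0.23942473]
-17 0 [-17.  -0.  -0.] [477. 243.]
-17 -10 [-17.   2.  10.] [482. 233.]
-17 -30 [-17.   7.  29.] [493. 212.]
17 0 [17.  0.  0.] [449. 282.]
17 -10 [17.  3. 10.] [454. 273.]
17 -30 [17.  8. 29.] [464. 253.]
(-60, 45, 0) [583. 114.   7.] [448. 350.]
(-60, 45, 50) [583. 122.  56.] [466. 296.]
(-60, -45, 50) [493. 120.  56.] [542. 189.]
(-60, 0, 50) [538. 121.  56.] [505. 241.]
(60, 0, 50) [540.   2.  75.] [316. 136.]
```

The fingertips appear over the rear wall yet the force reads zero. I'll check with one composite picture that has the predicted tips marked.

```bash
python3 -c "
from h import *
dt=grab('top');ds=grab('scene');p,r=cur()
im=[]
def tile(img,d,org,box,k,tp,sc):
  x0,y0,x1,y1=box; c=img[int((y0-org[1])*sc):int((y1-org[1])*sc),int((x0-org[0])*sc):int((x1-org[0])*sc)]
  c=cv2.resize(c,(int((x1-x0)*k),int((y1-y0)*k)),interpolation=cv2.INTER_CUBIC)
  for y in(-17,17):
    for z,col in((0,(0,255,0)),(-30,(0,255,255))):
      q=proj(d,tp+r.apply([0,y,z])); cv2.circle(c,tuple(int(v) for v in ((q-[x0,y0])*k)),2,col,-1)
  return c
p6=np.array([537.9,115.7,22.1]); bs=(260,190,325,240); bt=(175,175,240,225)
a=np.hstack([tile(cv2.imread('pics/s6.png'),ds,(170,170),bs,6,p6,4),tile(ds['color'],ds,(0,0),bs,6,p,1)])
b=np.hstack([tile(cv2.imread('pics/t6.png'),dt,(0,0),bt,6,p6,1),tile(dt['color'],dt,(0,0),bt,6,p,1)])
cv2.imwrite('pics/comp.png',np.vstack([a,b]))
"
```

```text
(no output)
```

View pics/comp.png

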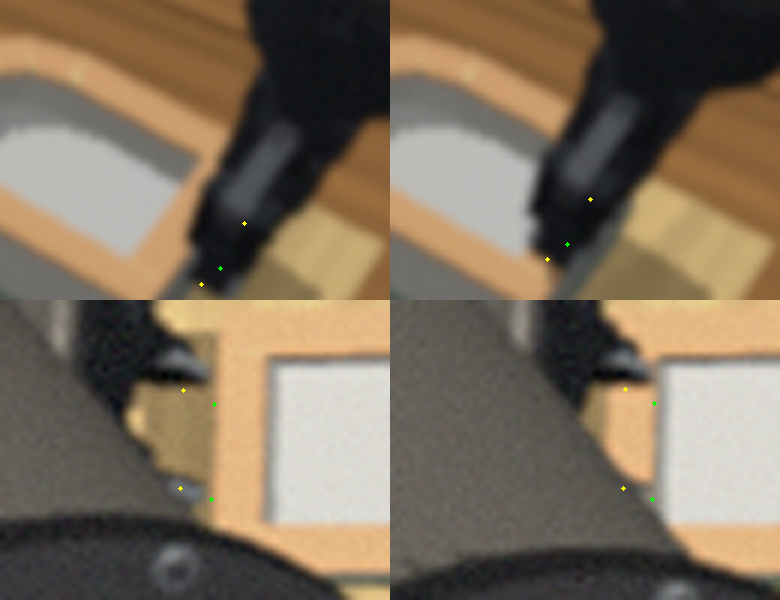

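The picture shows the fingertips above the rear wall (ending at about (650,375) in the lower right tile). They sit roughly 30 mm above the reported TCP, so they slid over the rim. I'll lift, retreat behind the mould and find the true tip height by feel.

Call:
{"fn": "apply_moves", "kwargs": {
  "rows": [
    [-2.6, 0, -9.7, 0, 0, 0, 40],
    [12, 0, -14, 0, 0, 0, 40],
    [27, 0, -18, 0, 0, 0, 40],
    [41, 0, -21, 0, 0, 0, 40],
    [41, 0, -21, 0, 0, 0, 40]
  ]
}}

```text
t: 9.25
eef_pos: [537.0, 146.1, 34.6]
tool_rot: [0.694, 0.708, -0.09, 0.092]
wrist_force: [-0.6, -0.7, -0.4]
finger_gap: 33.9
grip_force: 0.0
```

```bash
python3 -c "
from h import *
mould(60,'t8.png'); p,r=cur(); print(r.as_matrix().round(3))"
```

```text
cavity (26.0, 41.0) centre stand [-64.6   1.8] head 0.7
tcp stand [-155.9    1.3] [537.1 144.4  34.5] F [-0.3 -0.5  0. ] t 9.3
[[-0.018  1.     0.005]
 [ 0.966  0.019 -0.256]
 [-0.257 -0.    -0.967]]
```

Call:
{"fn": "apply_moves", "kwargs": {
  "rows": [
    [1.3, 0, 4.8, 0, 0, 0, 40],
    [2.6, 0, 9.7, 0, 0, 0, 40],
    [3.9, 0, 14.5, 0, 0, 0, 40],
    [5.2, 0, 19.3, 0, 0, 0, 40],
    [6, 0, 22.2, 0, 0, 0, 40]
  ]
}}

```text
t: 9.8
eef_pos: [537.1, 142.2, 11.1]
tool_rot: [0.696, 0.707, -0.091, 0.092]
wrist_force: [-0.6, 1.0, -0.1]
finger_gap: 33.9
grip_force: 0.0
```

Call:
{"fn": "apply_moves", "kwargs": {
  "rows": [
    [0.4, 0, 1.4, 0, 0, 0, 40],
    [0.7, 0, 2.7, 0, 0, 0, 40],
    [1, 0, 3.9, 0, 0, 0, 40]
  ]
}}

```text
t: 10.1
eef_pos: [537.5, 142.6, 7.8]
tool_rot: [0.696, 0.707, -0.091, 0.092]
wrist_force: [-0.1, 0.6, 0.4]
finger_gap: 34.2
grip_force: 0.0
```

Call:
{"fn": "apply_moves", "kwargs": {
  "rows": [
    [0.4, 0, 1.5, 0, 0, 0, 40],
    [0.8, 0, 3, 0, 0, 0, 40],
    [1.2, 0, 4.4, 0, 0, 0, 40]
  ]
}}

```text
t: 10.4
eef_pos: [537.4, 142.5, 3.2]
tool_rot: [0.696, 0.707, -0.091, 0.092]
wrist_force: [0.2, -0.4, 0.8]
finger_gap: 34.1
grip_force: 0.0
```

Call:
{"fn": "apply_moves", "kwargs": {
  "rows": [
    [0.3, 0, 1, 0, 0, 0, 40],
    [0.5, 0, 2, 0, 0, 0, 40],
    [0.5, 0, 2, 0, 0, 0, 40]
  ]
}}

```text
t: 10.7
eef_pos: [537.3, 142.5, 1.0]
tool_rot: [0.695, 0.707, -0.091, 0.092]
wrist_force: [0.4, -0.1, 0.1]
finger_gap: 33.9
grip_force: 0.0
```

Call:
{"fn": "apply_moves", "kwargs": {
  "rows": [
    [0.3, 0, 1, 0, 0, 0, 40],
    [0.5, 0, 2, 0, 0, 0, 40],
    [0.5, 0, 2, 0, 0, 0, 40]
  ]
}}

```text
t: 11.0
eef_pos: [537.3, 142.4, -1.0]
tool_rot: [0.695, 0.707, -0.091, 0.092]
wrist_force: [0.4, -0.6, 0.6]
finger_gap: 34.1
grip_force: 0.0
```

Call:
{"fn": "apply_moves", "kwargs": {
  "rows": [
    [0.3, 0, 1, 0, 0, 0, 40],
    [0.5, 0, 2, 0, 0, 0, 40],
    [0.5, 0, 2, 0, 0, 0, 40]
  ]
}}

```text
t: 11.3
eef_pos: [537.3, 142.4, -3.1]
tool_rot: [0.695, 0.707, -0.091, 0.092]
wrist_force: [-0.7, 0.5, -0.3]
finger_gap: 34.1
grip_force: 0.0
```

```bash
python3 -c "
from h import *
ds=grab('scene');dt=grab('top');p,r=cur();print(p)
def tile(d,box,k):
  x0,y0,x1,y1=box; c=cv2.resize(d['color'][y0:y1,x0:x1],None,fx=k,fy=k,interpolation=cv2.INTER_CUBIC)
  c=cv2.convertScaleAbs(c,alpha=1.8,beta=20)
  for y in(-17,17):
    for z,col in((0,(0,255,0)),(-15,(0,0,255)),(-30,(0,255,255))):
      q=proj(d,p+r.apply([0,y,z])); cv2.circle(c,tuple(int(v) for v in ((q-[x0,y0])*k)),2,col,-1)
  return c
cv2.imwrite('pics/comp2.png',np.hstack([tile(ds,(265,190,345,270),5),tile(dt,(165,165,245,245),5)]))
"
```

```text
[537.32268521 142.45061595  -3.0129875 ]
```

View pics/comp2.png

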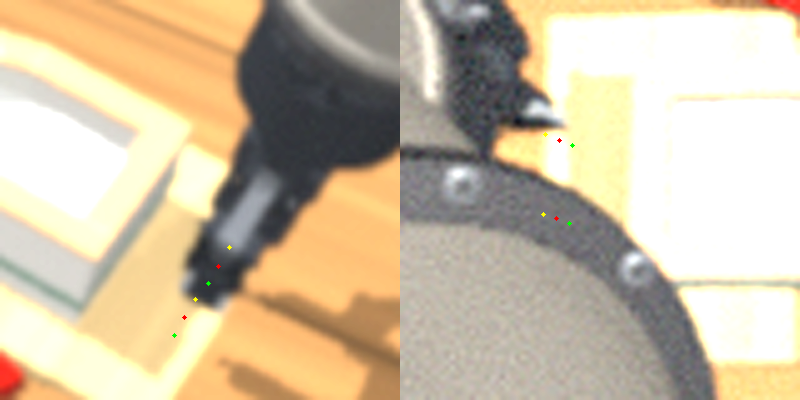

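Here the near fingertip is at (198,303) in the scene tile and (560,125) in the top tile. I'll triangulate it.

```bash
python3 -c "
from h import *
ds=grab('scene');dt=grab('top');p,r=cur()
for su,sv in((198,303),(215,303),(188,290)):
  o1,a=ray(ds,265+su/5,190+sv/5);o2,b=ray(dt,197,190)
  a/=np.linalg.norm(a);b/=np.linalg.norm(b)
  s=np.linalg.lstsq(np.c_[a,-b],o2-o1,rcond=None)[0];q1=o1+s[0]*a;q2=o2+s[1]*b
  print(q1.round(1),q2.round(1),'tool frame',r.inv().apply((q1+q2)/2-p).round(1))
"
```

```text
[555.  152.3  25.7] [558.5 144.8  25.3] tool frame [ -1.8  19.5 -29. ]
[551.9 158.8  26.7] [558.4 144.7  25.9] tool frame [  1.2  18.  -30.6]
[555.8 147.3  32.1] [557.5 143.9  31.9] tool frame [ -6.2  19.3 -34.5]
```

The tips stand 29 mm behind the TCP, at z of about 26. I'll go lower, with the tips about 14 mm above the mould's lower edge, and push again.

Call:
{"fn": "apply_moves", "kwargs": {
  "rows": [
    [0.6, 0, 2.2, 0, 0, 0, 40],
    [1.2, 0, 4.3, 0, 0, 0, 40],
    [-6.5, 0, 6.4, 0, 0, 0, 40],
    [-14.2, 0, 8.5, 0, 0, 0, 40],
    [-22, 0, 10.6, 0, 0, 0, 40]
  ]
}}

```text
t: 12.0
eef_pos: [537.8, 117.4, -7.6]
tool_rot: [0.696, 0.707, -0.091, 0.093]
wrist_force: [1.1, 0.1, -0.6]
finger_gap: 34.0
grip_force: 0.0
```

Call:
{"fn": "apply_moves", "kwargs": {
  "rows": [
    [-3, 0, 0.5, 0, 0, 0, 40],
    [-6, 0, 0.9, 0, 0, 0, 40],
    [-9, 0, 1.3, 0, 0, 0, 40],
    [-12, 0, 1.7, 0, 0, 0, 40]
  ]
}}

```text
t: 12.4
eef_pos: [538.1, 107.1, -6.0]
tool_rot: [0.695, 0.707, -0.09, 0.092]
wrist_force: [-0.1, 3.6, 1.8]
finger_gap: 34.1
grip_force: 2.0
```

```bash
python3 -c "
from h import *
mould(60,'t9.png')"
```

```text
cavity (27.635353088378906, 41.28654861450195) centre stand [-62.7   2. ] head 3.5
tcp stand [-118.1    1.7] [538.1 106.6  -5.9] F [0.1 3.8 1.4] t 12.45
```

Call:
{"fn": "apply_moves", "kwargs": {
  "rows": [
    [-4, 0, 0.3, 0, 0, 0, 40],
    [-8, 0, 0.5, 0, 0, 0, 40],
    [-12, 0, 0.8, 0, 0, 0, 40]
  ]
}}

```text
t: 12.75
eef_pos: [538.3, 95.0, -3.6]
tool_rot: [0.695, 0.707, -0.09, 0.092]
wrist_force: [0.2, 4.2, 2.0]
finger_gap: 34.3
grip_force: 2.1
```

Call:
{"fn": "apply_moves", "kwargs": {
  "rows": [
    [-3.2, 0, 0, 0, 0, 0, 40],
    [-6.5, 0, -0.6, 0, 0, 0, 40],
    [-9.8, 0, -1.3, 0, 0, 0, 40]
  ]
}}

```text
t: 13.05
eef_pos: [538.1, 85.0, -0.0]
tool_rot: [0.696, 0.707, -0.091, 0.092]
wrist_force: [0.6, 2.1, -1.1]
finger_gap: 34.2
grip_force: 0.9
```

```bash
python3 -c "
from h import *
mould(66,'t10.png')"
```

```text
cavity (28.0, 42.0) centre stand [-35.1   1.3] head 0.7
tcp stand [-95.9   1.4] [5.382e+02 8.440e+01 2.000e-01] F [-0.6  0.  -1.4] t 13.1
```

Call:
{"fn": "apply_moves", "kwargs": {
  "rows": [
    [0, 0, -3, 0, 0, 0, 40],
    [-5, 0, -2, 0, 0, 0, 40],
    [-10, 0, -0.7, 0, 0, 0, 40],
    [-15, 0, 0.6, 0, 0, 0, 40],
    [-20, 0, 1.9, 0, 0, 0, 40]
  ]
}}

```text
t: 13.6
eef_pos: [538.6, 65.2, 3.2]
tool_rot: [0.696, 0.707, -0.091, 0.092]
wrist_force: [0.1, 2.5, -0.1]
finger_gap: 34.1
grip_force: 0.9
```

```bash
python3 -c "
from h import *
mould(66,'t11.png')"
```

```text
cavity (41.766605377197266, 28.017597198486328) centre stand [-16.5   0.2] head -1.6
tcp stand [-75.5   1.3] [538.5  64.    3.2] F [-0.   0.2 -0.7] t 13.65
```

Call:
{"fn": "apply_moves", "kwargs": {
  "rows": [
    [-4.8, 0, 1.6, 0, 0, 0, 40],
    [-9.5, 0, 3.2, 0, 0, 0, 40],
    [-14.3, 0, 4.8, 0, 0, 0, 40],
    [-19, 0, 6.4, 0, 0, 0, 40],
    [-23.8, 0, 8, 0, 0, 0, 40]
  ]
}}

```text
t: 14.15
eef_pos: [539.2, 40.4, 1.8]
tool_rot: [0.695, 0.707, -0.091, 0.092]
wrist_force: [0.4, 3.6, 1.9]
finger_gap: 34.0
grip_force: 1.7
```

Call:
{"fn": "apply_moves", "kwargs": {
  "rows": [
    [-2.9, 0, 0.8, 0, 0, 0, 40],
    [-5.8, 0, 1.6, 0, 0, 0, 40]
  ]
}}

```text
t: 14.35
eef_pos: [539.1, 34.3, 1.6]
tool_rot: [0.696, 0.707, -0.091, 0.092]
wrist_force: [-0.1, 3.0, 0.4]
finger_gap: 34.2
grip_force: 1.3
```

```bash
python3 -c "
from h import *
mould(62,'t12.png')"
```

```text
cavity (27.0, 42.0) centre stand [13.6  1.5] head 0.7
tcp stand [-45.2   1.3] [539.   33.7   1.6] F [-0.5  2.   0.2] t 14.4
```

Call:
{"fn": "apply_moves", "kwargs": {
  "rows": [
    [-1.5, 0, 0.4, 0, 0, 0, 40],
    [-3, 0, 0.8, 0, 0, 0, 40],
    [-4.5, 0, 1.2, 0, 0, 0, 40],
    [-6, 0, 1.6, 0, 0, 0, 40]
  ]
}}

```text
t: 14.8
eef_pos: [539.1, 28.3, 1.5]
tool_rot: [0.695, 0.707, -0.091, 0.092]
wrist_force: [0.1, 1.3, -1.6]
finger_gap: 34.3
grip_force: 1.1
```

Call:
{"fn": "apply_moves", "kwargs": {
  "rows": [
    [-0.7, 0, 0.2, 0, 0, 0, 40],
    [-1.4, 0, 0.4, 0, 0, 0, 40],
    [-2.1, 0, 0.6, 0, 0, 0, 40]
  ]
}}

```text
t: 15.1
eef_pos: [539.2, 26.2, 1.6]
tool_rot: [0.695, 0.707, -0.091, 0.092]
wrist_force: [-0.4, 1.1, -1.4]
finger_gap: 34.3
grip_force: 1.0
```

Call:
{"fn": "apply_moves", "kwargs": {
  "rows": [
    [-0.7, 0, 0.2, 0, 0, 0, 40],
    [-1.4, 0, 0.4, 0, 0, 0, 40],
    [-2.1, 0, 0.6, 0, 0, 0, 40],
    [-2.8, 0, 0.8, 0, 0, 0, 40]
  ]
}}

```text
t: 15.5
eef_pos: [539.3, 23.3, 1.5]
tool_rot: [0.695, 0.707, -0.091, 0.092]
wrist_force: [-0.0, 2.5, -0.6]
finger_gap: 34.2
grip_force: 1.1
```

Call:
{"fn": "apply_moves", "kwargs": {
  "rows": [
    [-0.6, 0, 0.2, 0, 0, 0, 40],
    [-1.2, 0, 0.3, 0, 0, 0, 40],
    [-1.8, 0, 0.5, 0, 0, 0, 40]
  ]
}}

```text
t: 15.8
eef_pos: [539.3, 21.4, 1.5]
tool_rot: [0.695, 0.707, -0.091, 0.092]
wrist_force: [-0.2, 2.1, 0.1]
finger_gap: 34.3
grip_force: 1.2
```

Call:
{"fn": "apply_moves", "kwargs": {
  "rows": [
    [-0.5, 0, 0.1, 0, 0, 0, 40],
    [-1, 0, 0.3, 0, 0, 0, 40],
    [-1.5, 0, 0.4, 0, 0, 0, 40],
    [-2, 0, 0.5, 0, 0, 0, 40]
  ]
}}

```text
t: 16.2
eef_pos: [539.5, 21.0, 1.5]
tool_rot: [0.695, 0.707, -0.09, 0.092]
wrist_force: [-1.5, 11.6, 0.1]
finger_gap: 34.2
grip_force: 5.6
```

Call:
{"fn": "apply_moves", "kwargs": {
  "rows": [
    [-0.3, 0, 0.1, 0, 0, 0, 40],
    [-0.5, 0, 0.1, 0, 0, 0, 40]
  ]
}}

```text
t: 16.4
eef_pos: [539.6, 21.0, 1.5]
tool_rot: [0.695, 0.707, -0.09, 0.092]
wrist_force: [-1.0, 13.3, -0.8]
finger_gap: 34.4
grip_force: 6.1
```

Call:
{"fn": "apply_moves", "kwargs": {
  "rows": [
    [-0.4, 0, 0.1, 0, 0, 0, 40],
    [-0.7, 0, 0.2, 0, 0, 0, 40],
    [-0.7, 0, 0.2, 0, 0, 0, 40]
  ]
}}

```text
t: 16.7
eef_pos: [539.8, 20.9, 1.5]
tool_rot: [0.695, 0.708, -0.089, 0.092]
wrist_force: [-1.3, 14.1, 0.2]
finger_gap: 34.4
grip_force: 7.3
```

Call:
{"fn": "apply_moves", "kwargs": {
  "rows": [
    [-0.4, 0, 0.1, 0, 0, 0, 40],
    [-0.7, 0, 0.2, 0, 0, 0, 40],
    [-0.7, 0, 0.2, 0, 0, 0, 40],
    [-0.7, 0, 0.2, 0, 0, 0, 40]
  ]
}}

```text
t: 17.1
eef_pos: [539.9, 20.9, 1.5]
tool_rot: [0.695, 0.708, -0.089, 0.092]
wrist_force: [-1.3, 17.0, -0.2]
finger_gap: 34.3
grip_force: 8.8
```

Holding at 17 N for one second.

Call:
{"fn": "apply_moves", "kwargs": {
  "rows": [
    [0, 0, 0, 0, 0, 0, 40],
    [0, 0, 0, 0, 0, 0, 40],
    [0, 0, 0, 0, 0, 0, 40],
    [0, 0, 0, 0, 0, 0, 40],
    [0, 0, 0, 0, 0, 0, 40]
  ]
}}

```text
t: 17.6
eef_pos: [539.8, 20.8, 1.5]
tool_rot: [0.695, 0.708, -0.089, 0.092]
wrist_force: [-1.5, 18.1, -0.0]
finger_gap: 34.1
grip_force: 8.8
```

Call:
{"fn": "apply_moves", "kwargs": {
  "rows": [
    [0, 0, 0, 0, 0, 0, 40],
    [0, 0, 0, 0, 0, 0, 40],
    [0, 0, 0, 0, 0, 0, 40],
    [0, 0, 0, 0, 0, 0, 40],
    [0, 0, 0, 0, 0, 0, 40]
  ]
}}

```text
t: 18.1
eef_pos: [539.8, 20.9, 1.5]
tool_rot: [0.695, 0.708, -0.089, 0.092]
wrist_force: [-2.5, 16.7, 0.4]
finger_gap: 34.1
grip_force: 8.8
```

```bash
python3 -c "
from h import *
mould(60,'t13.png')"
```

```text
cavity (28.0, 43.0) centre stand [26.9  0.9] head 0.7
tcp stand [-32.3   1.9] [539.8  20.8   1.5] F [-2.  17.5  0.6] t 18.15
```

Pressed home with the nose at about x=86. I'll retreat and plan the keeper.

Call:
{"fn": "apply_moves", "kwargs": {
  "rows": [
    [3, 0, -0.8, 0, 0, 0, 40],
    [9, 0, -2.4, 0, 0, 0, 40],
    [21, 0, -5.6, 0, 0, 0, 40],
    [36, 0, -9.6, 0, 0, 0, 40],
    [28, 0, -48, 0, 0, 0, 40]
  ]
}}

```text
t: 18.65
eef_pos: [536.1, 59.2, 37.6]
tool_rot: [0.694, 0.708, -0.093, 0.09]
wrist_force: [1.4, -0.8, 0.6]
finger_gap: 33.8
grip_force: 0.0
```

Call:
{"fn": "apply_moves", "kwargs": {
  "rows": [
    [-13, 0, -48, 0, 0, 0, 30],
    [-26, 0, -97, 0, 0, 0, 30],
    [-26, 0, -97, 0, 0, 0, 30]
  ]
}}

```text
t: 18.95
eef_pos: [541.6, 59.1, 147.3]
tool_rot: [0.696, 0.707, -0.087, 0.095]
wrist_force: [1.0, 0.5, 0.2]
finger_gap: 25.8
grip_force: 0.0
```

```bash
cat >> h.py <<'E'
PV=sw(-45,75)
def pegp(a,off=0): # stand angle deg -> world xy
    a=np.radians(a); return sw(-45+69*np.cos(a),75+69*np.sin(a))
def kr(a): # vertical tool with tool y at stand angle a
    return rot(np.degrees(TH)+(a-90),0)
E
python3 - <<'E'
from h import *
mould(60); p0,R0=cur(); s=monitor.read_state(); print(s['q'].round(2),s['finger_gap'])
d=grab('top'); hsv=cv2.cvtColor(d['color'],cv2.COLOR_BGR2HSV); m=cv2.inRange(hsv,np.array([22,150,120]),np.array([35,255,255])); m[:,260:]=0; m[170:]=0
M=cv2.moments(m,True); w=onz(d,M['m10']/M['m00'],M['m01']/M['m00'],70); q=np.array(ws(w))-[-45,75]; print(M['m00'],w,q,np.hypot(*q),np.degrees(np.arctan2(q[1],q[0])),'model',pegp(130.4))
# approach: vertical, y at 45
Rt=kr(45); T=np.array([*w[:2],150]); dv=(Rt*R0.inv()).as_rotvec(); print(p0,T,np.degrees(dv))
ps=[(p0+(T-p0)*f,R.from_rotvec(dv*f)*R0) for f in np.arange(1,11)/10]
show(p0,R0,ps[:5],30); print(); show(*ps[4],ps[5:],30); print((R.from_rotvec(dv)*R0).as_matrix().round(2))
E
```

```text
cavity (27.0, 42.0) centre stand [27.9  2. ] head 0.7
tcp stand [-69.8   3.2] [540.5  58.4 144.5] F [ 0.7  0.7 -0.1] t 19.0
[-0.05  0.34 -0.42  1.91  0.43  1.07 -0.67] 25.403041699730995
46.0 [665.50876915  80.260183    70.        ] [-44.52959882  53.59086111] 69.6768653493845 129.72379438234603 model [664.46088265  80.43259547]
[540.48945285  58.38328297 144.54149454] [665.50876915  80.260183   150.        ] [ 14.26861987  -5.25972403 -44.65148865]
[1.8, 12.5, -1.0, 0.011, 0.024, 0.078, 30]
[3.6, 25.1, -1.9, 0.021, 0.049, 0.156, 30]
[5.4, 37.6, -2.9, 0.032, 0.073, 0.234, 30]
[7.2, 50.2, -3.9, 0.043, 0.097, 0.312, 30]
[9.0, 62.7, -4.8, 0.053, 0.121, 0.39, 30]

[6.5, 10.8, -1.1, 0.011, 0.024, 0.078, 30]
[13.1, 21.7, -2.2, 0.021, 0.049, 0.156, 30]
[19.6, 32.5, -3.3, 0.032, 0.073, 0.234, 30]
[26.2, 43.3, -4.3, 0.043, 0.097, 0.312, 30]
[32.7, 54.2, -5.4, 0.053, 0.121, 0.39, 30]
[[ 0.69  0.72  0.  ]
 [ 0.72 -0.69  0.  ]
 [ 0.   -0.   -1.  ]]
```

Call:
{"fn": "apply_moves", "kwargs": {
  "rows": [
    [1.8, 12.5, -1, 0.011, 0.024, 0.078, 40],
    [3.6, 25, -1.9, 0.021, 0.049, 0.156, 40],
    [5.4, 37.6, -2.9, 0.032, 0.073, 0.234, 40],
    [7.2, 50, -3.9, 0.043, 0.097, 0.312, 40],
    [9, 62.7, -4.8, 0.053, 0.121, 0.39, 40]
  ]
}}

```text
t: 19.55
eef_pos: [601.0, 68.2, 141.8]
tool_rot: [0.826, 0.559, -0.049, 0.046]
wrist_force: [1.0, 0.7, 0.0]
finger_gap: 34.2
grip_force: 0.0
```

Call:
{"fn": "apply_moves", "kwargs": {
  "rows": [
    [6.5, 10.8, -1.1, 0.011, 0.024, 0.078, 40],
    [13, 21.7, -2.2, 0.021, 0.049, 0.156, 40],
    [19.6, 32.5, -3.3, 0.032, 0.073, 0.234, 40],
    [26, 43, -4.3, 0.043, 0.097, 0.312, 40],
    [32.7, 54, -5.4, 0.053, 0.121, 0.39, 40]
  ]
}}

```text
t: 20.05
eef_pos: [663.2, 79.2, 143.9]
tool_rot: [0.921, 0.389, -0.004, -0.001]
wrist_force: [-0.3, 1.0, -0.3]
finger_gap: 33.9
grip_force: 0.0
```

Call:
{"fn": "apply_moves", "kwargs": {
  "rows": [
    [0, 0, 25, 0, 0, 0, 40],
    [0, 0, 50, 0, 0, 0, 40],
    [0, 0, 60, 0, 0, 0, 40],
    [0, 0, 60, 0, 0, 0, 40]
  ]
}}

```text
t: 20.45
eef_pos: [661.7, 78.7, 83.4]
tool_rot: [0.921, 0.39, -0.005, -0.0]
wrist_force: [0.5, 0.4, 0.6]
finger_gap: 33.8
grip_force: 0.0
```

Run:
```python
from h import *
p0,R0=cur(); print(p0,R0.as_matrix().round(3))
show(p0,R0,[(np.array([665,80.3,22]),kr(45))],40)
ds=grab('scene');dt=grab('top')
def tile(d,k):
  c=[int(v) for v in proj(d,p0+[0,0,10])]; x0,y0=c[0]-40,c[1]-40
  c=cv2.resize(d['color'][y0:y0+80,x0:x0+80],None,fx=k,fy=k,interpolation=cv2.INTER_CUBIC); c=cv2.convertScaleAbs(c,alpha=1.6,beta=20)
  for y in(-20,20):
    for z,col in((0,(0,255,0)),(-29,(0,255,255))):
      q=proj(d,p0+R0.apply([0,y,z])); cv2.circle(c,tuple(int(v) for v in ((q-[x0,y0])*k)),2,col,-1)
  return c
cv2.imwrite('pics/comp3.png',np.hstack([tile(ds,5),tile(dt,5)]))
```

```text
[661.73742888  78.71062936  83.37409161] [[ 0.695  0.719 -0.009]
 [ 0.719 -0.695 -0.003]
 [-0.009 -0.005 -1.   ]]
[3.9, 1.5, 61.3, -0.005, 0.009, -0.001, 40]
```

View pics/comp3.png

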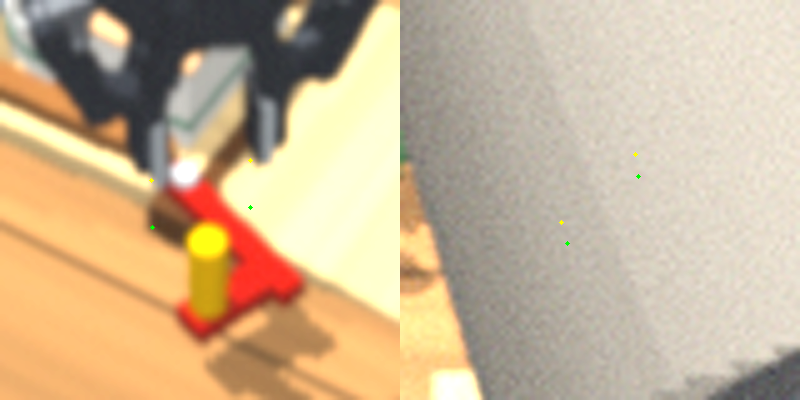

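The fingertips match the yellow marks (29 mm behind the TCP) and straddle the yellow peg at (208,245). I'll lower over the peg now.

Call:
{"fn": "apply_moves", "kwargs": {
  "rows": [
    [3.5, 1.5, 5, -0.005, 0.009, 0, 40],
    [3.5, 1.5, 25, -0.005, 0.009, 0, 40],
    [3.7, 1.5, 40, -0.005, 0.009, 0, 40],
    [3.8, 1.5, 55, -0.005, 0.009, 0, 40],
    [3.9, 1.5, 66, -0.005, 0.009, 0, 40]
  ]
}}

```text
t: 21.05
eef_pos: [666.5, 79.9, 18.6]
tool_rot: [0.921, 0.39, 0.002, 0.001]
wrist_force: [0.7, -0.1, -0.2]
finger_gap: 34.3
grip_force: 0.0
```

Call:
{"fn": "apply_moves", "kwargs": {
  "rows": [
    [0, 0, 0, 0, 0, 0, 26],
    [0, 0, 0, 0, 0, 0, 26]
  ]
}}

```text
t: 21.25
eef_pos: [666.9, 80.1, 19.9]
tool_rot: [0.921, 0.39, 0.002, 0.001]
wrist_force: [-0.4, 0.1, 0.5]
finger_gap: 22.1
grip_force: 0.0
```

Run:
```python
from h import *
p0,R0=cur(); print(p0,ws(p0))
prev=(p0,R0); angs=np.arange(130,242.1,5.6)[1:]
for k in range(0,20,5):
    ps=[(np.array([*pegp(a),17]),kr(a-85+(130-a)*0.12)) for a in angs[k:k+5]]
    show(*prev,ps,26); print(angs[k:k+5][-1],ps[-1][0].round(1)); prev=ps[-1]
```

```text
[666.89176406  80.08185794  19.87373859] (np.float64(-89.32716433286045), np.float64(129.9705331757891))
[-1.2, -8.3, 2.8, 0.003, -0.003, -0.087, 26]
[-1.6, -15.0, 2.8, 0.003, -0.003, -0.173, 26]
[-2.7, -21.6, 2.8, 0.004, -0.003, -0.259, 26]
[-4.4, -28.2, 2.8, 0.004, -0.003, -0.345, 26]
[-6.7, -34.5, 2.7, 0.004, -0.003, -0.431, 26]
157.99999999999997 [637.4  99.2  17. ]
[-0.1, -6.7, 0.0, 0.0, 0.0, -0.086, 26]
[-0.9, -13.4, 0.0, 0.0, 0.0, -0.172, 26]
[-2.4, -20.0, 0.0, 0.0, 0.0, -0.258, 26]
[-4.5, -26.4, 0.0, 0.0, 0.0, -0.344, 26]
[-7.1, -32.6, 0.0, 0.0, 0.0, -0.43, 26]
185.99999999999994 [604.3 103.3  17. ]
[-0.5, -6.7, 0.0, 0.0, 0.0, -0.086, 26]
[-1.7, -13.4, 0.0, 0.0, 0.0, -0.172, 26]
[-3.5, -19.8, 0.0, 0.0, 0.0, -0.258, 26]
[-6.0, -26.1, 0.0, 0.0, 0.0, -0.344, 26]
[-9.0, -32.1, 0.0, 0.0, 0.0, -0.43, 26]
213.99999999999991 [573.1  91.3  17. ]
[-0.9, -6.7, 0.0, 0.0, 0.0, -0.086, 26]
[-2.5, -13.2, 0.0, 0.0, 0.0, -0.172, 26]
[-4.7, -19.6, 0.0, 0.0, 0.0, -0.258, 26]
[-7.5, -25.7, 0.0, 0.0, 0.0, -0.344, 26]
[-10.9, -31.6, 0.0, 0.0, 0.0, -0.43, 26]
241.9999999999999 [551.2  66.1  17. ]
```

Call:
{"fn": "apply_moves", "kwargs": {
  "rows": [
    [-1.2, -8, 2.5, 0, 0, -0.087, 26],
    [-1.6, -15, 2.5, 0, 0, -0.173, 26],
    [-2.7, -21.6, 2.5, 0, 0, -0.26, 26],
    [-4.4, -28, 2.5, 0, 0, -0.345, 26],
    [-6.7, -34.5, 2.5, 0, 0, -0.43, 26]
  ]
}}

```text
t: 21.75
eef_pos: [638.3, 99.5, 18.4]
tool_rot: [0.815, 0.579, 0.003, 0.002]
wrist_force: [2.2, 1.0, 0.0]
finger_gap: 22.4
grip_force: 1.0
```

Run:
```python
from h import *
p0,R0=cur(); s=monitor.read_state(); q=np.array(ws(p0))-[-45,75]; print(p0,s['wrist_force'],s['finger_gap'],'r',np.hypot(*q),'ang',np.degrees(np.arctan2(q[1],q[0])))
def peg(d):
    hsv=cv2.cvtColor(d['color'],cv2.COLOR_BGR2HSV); m=cv2.inRange(hsv,np.array([22,170,90]),np.array([33,255,255])); n,l,st,c=cv2.connectedComponentsWithStats(m); return [(st[i][4],c[i].round(),np.round(onz(d,*c[i],55))) for i in range(1,n) if st[i][4]>8]
print(peg(grab('scene')))
```

```text
[638.32012468  99.53039207  18.37738244] [2.18624755 0.99824514 0.03346054] 22.389117095395367 r 69.61307827107363 ang 157.40830091838066
[(np.int32(47), array([265., 258.]), array([637., 102.,  55.]))]
```

Peg is following at 157°. Continue.

Call:
{"fn": "apply_moves", "kwargs": {
  "rows": [
    [0, -6.7, 0.5, 0, 0, -0.086, 26],
    [-1, -13.4, 1, 0, 0, -0.172, 26],
    [-2.5, -20, 1, 0, 0, -0.258, 26],
    [-4.5, -26.4, 1, 0, 0, -0.344, 26],
    [-7.2, -32.6, 1, 0, 0, -0.43, 26]
  ]
}}

```text
t: 22.3
eef_pos: [605.1, 103.6, 17.0]
tool_rot: [0.674, 0.739, 0.003, 0.002]
wrist_force: [2.5, 1.0, 0.4]
finger_gap: 22.4
grip_force: 1.0
```

Call:
{"fn": "apply_moves", "kwargs": {
  "rows": [
    [-0.5, -6.7, 0, 0, 0, -0.086, 26],
    [-1.7, -13.4, 0, 0, 0, -0.172, 26],
    [-3.5, -19.8, 0, 0, 0, -0.258, 26],
    [-6, -26, 0, 0, 0, -0.344, 26],
    [-9, -32, 0, 0, 0, -0.43, 26]
  ]
}}

```text
t: 22.8
eef_pos: [573.9, 91.6, 16.8]
tool_rot: [0.5, 0.866, 0.002, 0.003]
wrist_force: [1.2, 2.2, 0.5]
finger_gap: 22.4
grip_force: 0.9
```

```bash
cat > k.py <<'E'
from h import *
p0,R0=cur(); s=monitor.read_state(); q=np.array(ws(p0))-[-45,75]; print(p0,s['wrist_force'],s['finger_gap'],'r',np.hypot(*q),'ang',np.degrees(np.arctan2(q[1],q[0]))%360,s['q'].round(2))
for nm in('scene','top'):
    d=grab(nm)
    hsv=cv2.cvtColor(d['color'],cv2.COLOR_BGR2HSV); m=cv2.inRange(hsv,np.array([22,170,90]),np.array([33,255,255])); N,l,st,c=cv2.connectedComponentsWithStats(m)
    for i in range(1,N):
        if st[i][4]>8:
            w=onz(d,*c[i],55); r=np.array(ws(w))-[-45,75]; print(nm,st[i][4],c[i].round(),w.round(),'r',np.hypot(*r).round(1),'ang',(np.degrees(np.arctan2(r[1],r[0]))%360).round(1))
E
python3 k.py
python3 - <<'E'
from h import *
p0,R0=cur(); show(p0,R0,[(np.array([*pegp(a),17]),kr(a-85+(130-a)*0.12)) for a in (219,224,229,234,239,244)],26)
E
```

```text
[573.93590193  91.60044451  16.80816042] [1.21539414 2.17821674 0.50680777] 22.433792281820963 r 68.76743007265965 ang 213.3152094222711 [ 0.2   0.56 -0.6   1.93  0.45  0.77 -0.13]
[-0.2, -5.9, -0.5, 0.005, 0.003, -0.079, 26]
[-1.5, -11.8, -0.6, 0.005, 0.003, -0.155, 26]
[-3.4, -17.5, -0.6, 0.005, 0.003, -0.232, 26]
[-5.7, -23.1, -0.6, 0.004, 0.003, -0.309, 26]
[-8.5, -28.4, -0.6, 0.004, 0.003, -0.386, 26]
[-11.7, -33.4, -0.6, 0.004, 0.004, -0.463, 26]
```

Call:
{"fn": "apply_moves", "kwargs": {
  "rows": [
    [-0.2, -5.9, 0, 0, 0, -0.079, 26],
    [-1.5, -11.8, 0, 0, 0, -0.155, 26],
    [-3.4, -17.5, 0, 0, 0, -0.232, 26],
    [-5.7, -23, 0, 0, 0, -0.31, 26],
    [-8.5, -28.4, 0, 0, 0, -0.386, 26]
  ]
}}

```text
t: 23.4
eef_pos: [553.5, 70.1, 16.3]
tool_rot: [0.326, 0.945, 0.001, 0.003]
wrist_force: [1.3, 2.2, 1.3]
finger_gap: 21.8
grip_force: 0.9
```

Call:
{"fn": "apply_moves", "kwargs": {
  "rows": [
    [0, -1.5, 0, 0, 0, 0, 26],
    [-0.2, -3, 0, 0, 0, -0.03, 26],
    [-0.5, -4, 0, 0, 0, -0.04, 26]
  ]
}}

```text
t: 23.7
eef_pos: [551.2, 66.5, 16.0]
tool_rot: [0.307, 0.952, 0.001, 0.003]
wrist_force: [1.8, 1.1, 0.5]
finger_gap: 22.3
grip_force: 0.8
```

```bash
python3 k.py
```

```text
[551.22545067  66.53151462  16.0183277 ] [1.76335477 1.06550537 0.50632194] 22.313967842790884 r 69.182896782762 ang 241.70118075566927 [ 0.32  0.56 -0.7   1.99  0.52  0.77  0.26]
```

Call:
{"fn": "apply_moves", "kwargs": {
  "rows": [
    [0, -1, 0, 0, 0, 0, 26],
    [-0.2, -2, 0, 0, 0, -0.02, 26],
    [-0.3, -2, 0, 0, 0, -0.02, 26]
  ]
}}

```text
t: 24.1
eef_pos: [550.6, 65.7, 16.0]
tool_rot: [0.297, 0.955, 0.002, 0.003]
wrist_force: [5.8, 6.6, -4.3]
finger_gap: 22.7
grip_force: 4.2
```

Call:
{"fn": "apply_moves", "kwargs": {
  "rows": [
    [0, -0.7, 0, 0, 0, 0, 26],
    [-0.1, -1.2, 0, 0, 0, 0, 26],
    [-0.1, -1.2, 0, 0, 0, 0, 26]
  ]
}}

```text
t: 24.4
eef_pos: [550.6, 65.6, 16.1]
tool_rot: [0.297, 0.955, 0.003, 0.003]
wrist_force: [10.0, 9.2, -8.0]
finger_gap: 22.1
grip_force: 6.8
```

Call:
{"fn": "apply_moves", "kwargs": {
  "rows": [
    [0, 2.2, 0, 0, 0, 0, 26],
    [0, 3.2, 0, 0, 0, 0, 40],
    [0, 5, 0, 0, 0, 0, 40],
    [0, 5, 0, 0, 0, 0, 40],
    [0, 5, -10, 0, 0, 0, 40]
  ]
}}

```text
t: 24.9
eef_pos: [551.1, 67.4, 25.1]
tool_rot: [0.297, 0.955, 0.0, 0.001]
wrist_force: [-0.0, -0.3, -0.3]
finger_gap: 34.1
grip_force: 0.0
```

Call:
{"fn": "apply_moves", "kwargs": {
  "rows": [
    [0, 0, -30, 0, 0, 0, 40],
    [0, 0, -70, 0, 0, 0, 40],
    [0, 0, -110, 0, 0, 0, 40],
    [20, 0, -150, 0, 0, 0, 40],
    [20, 0, -180, 0, 0, 0, 40]
  ]
}}

```text
t: 25.4
eef_pos: [533.3, 80.6, 208.8]
tool_rot: [0.296, 0.955, 0.001, 0.003]
wrist_force: [-0.0, -0.8, -0.1]
finger_gap: 34.2
grip_force: 0.0
```

```bash
python3 k.py; python3 -c "
from h import *
mould(60,'end.png')"
```

```text
[533.32627725  80.62839753 208.79073157] [-0.01268303 -0.81194251 -0.14646693] 34.222272348636615 r 91.65560829032657 ang 239.00107074082166 [ 0.47  0.3  -0.87  1.86  0.26  1.09  0.47]
scene 93 [273. 224.] [548.  69.  55.] r 72.8 ang 241.4
cavity (130.9045867919922, 71.59124755859375) centre stand [-44.8  10.3] head -64.0
tcp stand [-90.5  -1.5] [535.4  79.  208.1] F [ 0.4 -0.1  0.1] t 25.55
```

Call:
{"fn": "apply_moves", "kwargs": {
  "rows": [
    [0, 40, 0, 0, 0, 0, 40],
    [0, 80, 0, 0, 0, 0, 40],
    [0, 120, 0, 0, 0, 0, 40],
    [0, 160, 0, 0, 0, 0, 40],
    [0, 200, 0, 0, 0, 0, 40]
  ]
}}

```text
t: 26.05
eef_pos: [648.6, 244.3, 204.9]
tool_rot: [0.298, 0.955, 0.0, 0.002]
wrist_force: [-0.2, 0.4, -0.6]
finger_gap: 34.0
grip_force: 0.0
```

```bash
python3 k.py; python3 -c "
from h import *
d=grab('top'); hsv=cv2.cvtColor(d['color'],cv2.COLOR_BGR2HSV)
def fnd(lo,hi,box,z):
  m=cv2.inRange(hsv,np.array(lo),np.array(hi)); k=np.zeros_like(m);x0,y0,x1,y1=box;k[y0:y1,x0:x1]=1
  cs=cv2.findContours(m*k,0,1)[0]
  if not cs: return None
  c=max(cs,key=cv2.contourArea); r=cv2.minAreaRect(c); return r,np.round(ws(onz(d,*r[0],z)),1)
print('cavity',fnd([0,0,150],[180,50,255],(235,170,318,235),58))
print('red',fnd([0,180,60],[8,255,255],(210,140,260,240),32),'exp bar centre x -45')
a=cv2.imread('pics/top0.png'); 
for n,b in dict(cic=(150,80,200,132),hand=(285,90,332,150),knife=(342,150,390,245),big=(80,240,185,345)).items():
  x0,y0,x1,y1=b; print(n,np.abs(a[y0:y1,x0:x1].astype(int)-d['color'][y0:y1,x0:x1]).mean().round(1))
"
```

```text
[648.56787354 244.34540125 204.8847967 ] [-0.2077641   0.36894667 -0.55968538] 33.9821731982547 r 212.5904002780439 ang 169.28757821747735 [ 0.09  0.57 -0.81  1.51  0.43  1.24  0.19]
scene 93 [273. 224.] [548.  69.  55.] r 72.8 ang 241.4
cavity None
red None exp bar centre x -45
cic 45.3
hand 22.3
knife 23.6
big 28.4
```

```bash
python3 -c "
from h import *
d=grab('scene'); hsv=cv2.cvtColor(d['color'],cv2.COLOR_BGR2HSV); a=cv2.imread('pics/scene0.png')
m=cv2.inRange(hsv,np.array([0,0,165]),np.array([180,40,255])); k=np.zeros_like(m);k[180:260,190:300]=1
c=max(cv2.findContours(m*k,0,1)[0],key=cv2.contourArea);r=cv2.minAreaRect(c);print('cavity',r,ws(onz(d,*r[0],44)))
h0=cv2.cvtColor(a,cv2.COLOR_BGR2HSV); red=lambda h:cv2.inRange(h,np.array([0,180,60]),np.array([8,255,255]))
mm=red(hsv); mm[:190]=0; mm[290:]=0; ys,xs=np.nonzero(mm[:,200:320]); P=np.array([ws(onz(d,x+200,y,32)) for x,y in zip(xs,ys)]); print('red',len(P),P.min(0),P.max(0),P.mean(0))
for n,b in dict(cic=(260,295,310,360),hand=(135,232,200,286),knife=(130,170,205,225),big=(340,165,440,245)).items():
  x0,y0,x1,y1=b; print(n,np.abs(a[y0:y1,x0:x1].astype(int)-d['color'][y0:y1,x0:x1]).mean().round(1))
"
```

```text
cavity ((236.50863647460938, 204.64654541015625), (28.756114959716797, 13.393258094787598), 23.198589324951172) (np.float64(25.670293021245826), np.float64(-9.037766593567666))
red 262 [-93.14620476   0.31720857] [-43.00019752  90.87290162] [-57.65264947  35.72304659]
cic 5.9
hand 6.7
knife 6.6
big 33.3
```

```bash
python3 -c "
from workcell import job
print(job.sign_off())"
```

```text
the job is handed in; nothing more can be done
None
```

The job is handed in: I pushed the mould home against the stop, held it there at about 17 N at the wrist for 1 s, and swung the red keeper shut behind it. On the ramp the fingers once slid over the mould's back wall, so I backed off and pushed again from lower.

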